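# Shift the bench-mounted gear lever into fifth

### The arm

A 7-joint arm with a two-finger parallel gripper is mounted at the origin on the work surface. World frame = base frame: x ahead of the robot, y to its left, z up, the work surface at z = 0. Lengths are in m, angles in rad, forces in N, time in s.
With the tool pointing down it reaches from about 0.425 to 0.925 m from the base axis. Payload 6.8 kg.
Tool frame: the origin (TCP) lies where the fingers leave the gripper's body, on its centre line; the fingertips stand 73 mm ahead of it and the grasp point (between the pads) lies 54 mm ahead of it; z points along the fingers, y is the line along which they close (so a half turn about z gives the same grasp; the last joint's range is limited). The gripper opens to 85 mm and grips with 20 to 120 N. Pads are 22 mm wide; open, the fingers measure 114 mm over their backs; the gripper's body (76 mm by 85 mm) begins 54 mm behind the grasp point. The pads swing forward as they close: fully open they stand 13 mm farther back than shut.
Start: joints at [-1.332, 0.477, 0.022, 1.555, -0.011, 1.109, -0.083], TCP at [0.229, 0.635, 0.304] pointing down, gripper open.
Joint ranges: [-2.96, 2.96], [-0.34, 2.1], [-1.41, 1.46], [0.24, 2.44], [-1.37, 4.51], [0.17, 1.92], [-2.96, 2.96]. Speed limits (rad/s): [2.39, 2.39, 3.14, 3.14, 3.14, 3.14, 3.14].

### API

Orientations are given as a rotation vector (axis times angle).
In Python, from bench import r gives the robot as it stands.
- The arm moves only by the tool drive_effector, called after "Call:" by a JSON object that holds its "name" and its "arguments", one argument or row to a line. Schema: {"type":"object","properties":{"moves":{"type":"array","items":{"type":"object","properties":{"dx":{"type":"number"},"dy":{"type":"number"},"dz":{"type":"number"},"rx":{"type":"number"},"ry":{"type":"number"},"rz":{"type":"number"}},"additionalProperties":false},"minItems":1,"maxItems":5},"jaw":{"type":"number"},"clamp_n":{"type":"number"},"only":{"type":"string"},"quiet":{"type":"boolean"},"lines":{"type":"string"}},"required":["moves"],"additionalProperties":false}. moves is a list of rows, 1 to 5 of them, each an object with the fields dx, dy, dz (the shift in units of 50 mm), rx, ry, rz (a rotation vector in rad); a field left out counts as zero; each row is the pose to reach, as a shift and turn from the pose commanded when the call began, along the tool's axes at that moment; what a row does not reach only later rows make up. A row lasts 1/10 s, in which the tool goes at most 0.05 m and 0.15 rad, less where a joint would pass 70% of its speed; a pose out of reach is approached as far as the arm can. jaw is the finger opening in m, set as the call begins (left out keeps the last). The fingers move at their own pace and stop on an object; clamp_n is the grip in N (left out, the last holds). Time passes only in rows, so rows that do not move let the fingers close. The tool returns the time, the measured TCP pose, the force, the opening and the grip force at its end. only (a regular expression) keeps the lines of the reply that match it, lines (a string "A,B") keeps lines A to B, and quiet returns only ok. Input that does not fit is refused with a message, and nothing moves.
- r.get_obs(): the state, without advancing time (a new reading comes with each control period).
- r.grab_frame(name): name is "scene" or "side" or "wrist"; returns (picture, depth): 420x560x3 uint8, blue, green, red; 420x560 float32, m along the optical axis (not along the pixel's ray), 0 where there is no reading.
- r.camera_info(name): a dict with "camera_matrix" (3x3 intrinsics, pixels), "R" (3x3) and "t" (3): a world point X has camera coordinates R X + t. Camera axes: x right, y down, z forward; pixel columns grow to the right and rows downward; lengths in m; the calibration is good to about 2 mm. A picture is of the moment at which its call begins: read the wrist's pose just before it. camera_info takes no time and is no camera call; for the wrist camera it gives the pose at the moment of the call.
- r.hand_in(): hands the job in; it is judged then, once.
The state is a dict: "clock": time; "joints": joint angles; "qvel": joint speeds; "tau": joint torques, N m; "tcp_pos": TCP position; "orientation": TCP orientation; "contact_force": force on the tool from outside, world axes, zero at the start; "moment": the same for the moment, N m; "grip_width": finger opening in m; "gripper_force": force on a finger pad.
Only numpy, scipy, OpenCV 4.12 (cv2) and the standard library are available. Lean on these libraries where they do the work, as an engineer would, in place of code of your own. Each camera call takes 0.05 s, during which the arm holds its last target. There are 200 camera calls.

### The job

The car gear shifter bolted to the bench has to stand in fifth so that its cables can be set to length; its lever was left somewhere in the left-hand (first and second) lane. Without gripping or forcing it, push the lever to neutral, across the gate to the right-hand lane, and fully home into fifth, the far right slot as seen from the robot's side. Then take the hand away, and leave the can, bottle, aluminium profile and spanner where they are.

Things in the scene. Friction and masses are not known exactly. Their poses are not given: they have to be found in the camera images.
- shifter: Gear shifter bolted to the bench: dark steel base plate 170 (x) x 140 x 8 mm with a 58 mm high steel bracket near its +x end, black housing 118 x 96 mm, bright aluminium gate plate on top. Origin: underside of the base plate, in the middle, on the bench. +x is the driver's forward (away from the robot, within 0.4 rad of world x), +y the driver's left, z up.
- gate_mid (a point): Middle of the gate plate's top face, 135 mm above the bench; axes as the shifter's. Plate 124 (x) x 100 x 6 mm. Three lanes along x at y = +23, 0, -23 mm and one neutral channel along y at x = 0, all 14 mm wide; the lanes end at x = +-36 mm. Lands between lanes: 9 mm wide, round noses. Far left first, near left second, far middle third, near middle fourth, far right fifth, near right reverse.
- fifth (a point): Where the middle of the lever's rod stands, at the gate's top face, when fully home in fifth: lane y = -23 mm, x = +31 mm from gate_mid (the rod then touches the slot's end).
- lever: Gear lever: bright steel rod, 10 mm thick, up through the gate, with a pale beechwood ball knob on top. Origin: the pivot inside the housing, 45 mm above the bench in the middle of the shifter; z along the rod to the knob, whose middle is 180 mm from the pivot. Only to be pushed, by up to about 30 N: more is forcing, and squeezing it counts as gripping.
- knob (a point): Middle of the pale beechwood ball knob, 44 mm across; 225 mm above the bench when the lever is upright, up to 16 mm lower when it leans. It travels about 56 mm forward or back from neutral and 49 mm left or right of the middle lane.
- cross (a joint): Sideways lean of the lever about the shifter's x axis, rad: 0 upright (middle lane), positive to the driver's right (-y of the shifter). Right lane (fifth, reverse) about +0.26, left lane (first, second) about -0.26; the outer walls stop it at about +-0.275. No spring or click: it stays where it is left; about 4 N at the knob moves it.
- fore (a joint): Fore and aft lean of the lever, rad: 0 neutral, positive forward (+x of the shifter, away from the robot). In a lane it runs to about +-0.32, where the rod meets the slot's end. To cross the neutral channel it must be within about +-0.03 (the round noses guide it from about +-0.05). No spring or click: it stays where it is left; about 4 N at the knob moves it.
- spray_can: Blue aerosol can with a white band and an orange cap, 65 mm across, 190 mm high, standing to one side of the shifter. Origin: centre of its underside. To be left alone.
- threadlock: Red plastic thread-lock bottle with a white nozzle, 38 mm across, 112 mm high, standing to the other side of the shifter. Origin: centre of its underside. To be left alone.
- profile: Aluminium extruded instrument case with black end caps, 162 x 44 x 40 mm, lying beyond the shifter; x along its length. Origin: centre of its underside. To be left alone.
- spanner: Steel combination spanner, 180 mm long, 38 mm wide at the jaw, 8 mm thick, lying on the robot's side of the shifter; x along its length. Origin: middle of its underside. To be left alone.

How it is judged:
By the outcome, as a careful person would: the job done as asked, in the order asked, and still so for the second after the job is handed in, with the robot touching nothing.
It also fails if it takes over 48 s, if anything falls off the work surface, if the arm or the gripper's body presses on something with over 40 N, if the wrist force passes 120 N, or if a joint passes its speed limit or range.

## Working session

There is one attempt and no reset: what is moved stays moved. The work goes in short steps, Python scripts to look and compute and a tool call to move; the robot and the scene stay as the last step left them, time stands still between calls to the robot, and variables do not carry over. Pictures are saved under pics/ and viewed, at most 10 in all, crops included, and the job is handed in when it is done.

```bash
ls; mkdir -p pics; python3 - <<'E'
from bench import r
import cv2,numpy as np
o=r.get_obs();print({k:np.round(v,3) for k,v in o.items()})
for n in("scene","side"):
    p,d=r.grab_frame(n);cv2.imwrite(f"pics/{n}0.png",p);np.save(f"pics/{n}0.npy",d)
    c=r.camera_info(n);print(n,np.round(c["camera_matrix"],1).tolist(),np.round(c["R"],3).tolist(),np.round(c["t"],3))
E
```

```text
bench.py
pics
{'clock': np.float64(0.0), 'joints': array([-1.332,  0.478,  0.022,  1.556, -0.011,  1.109, -0.083]), 'qvel': array([ 0.   , -0.002,  0.   , -0.   ,  0.   ,  0.001, -0.002]), 'tau': array([ 0.0000e+00, -5.9646e+01,  1.6080e+00, -2.8119e+01,  1.3000e-02,
        1.0000e-02,  0.0000e+00]), 'tcp_pos': array([0.229, 0.634, 0.303]), 'orientation': array([-5.420e-01, -3.094e+00,  3.000e-03]), 'contact_force': array([-0.152, -0.02 , -0.232]), 'moment': array([ 0.003,  0.066, -0.001]), 'gripper_force': np.float64(0.0), 'grip_width': np.float64(0.085)}
scene [[415.4, 0.0, 280.5], [0.0, 415.4, 206.7], [0.0, 0.0, 1.0]] [[0.735, 0.677, 0.016], [0.39, -0.403, -0.828], [-0.554, 0.615, -0.561]] [-0.484 -0.081  1.19 ]
side [[468.6, 0.0, 275.9], [0.0, 468.6, 209.1], [0.0, 0.0, 1.0]] [[-0.986, -0.167, -0.014], [-0.124, 0.78, -0.613], [0.113, -0.603, -0.79]] [0.597 0.118 1.067]
```

View pics/scene0.png

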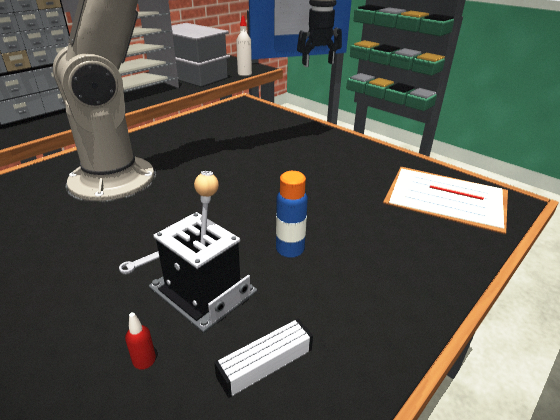

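View pics/side0.png

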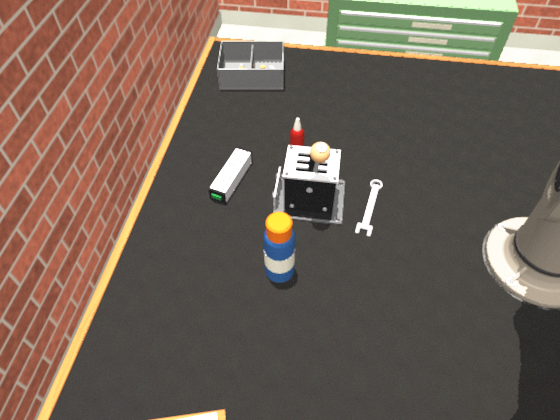

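The scene view shows the knob at about (206,185), the gate plate around (198,240), the can at (291,215) on the +y side and the bottle at (140,345). The side view shows the knob at (320,152) and the plate around (313,163). The lever leans toward the can and the robot, so it looks like second. Next I'll measure it.

```bash
cat > h.py <<'E'
import numpy as np,cv2
from bench import r
def cloud(n,p,d):
    c=r.camera_info(n);K=c["camera_matrix"];v,u=np.mgrid[:420,:560]
    X=np.stack([(u-K[0][2])/K[0][0]*d,(v-K[1][2])/K[1][1]*d,d],-1)
    return (X-np.array(c["t"]))@np.array(c["R"])
def ball(P,p):   # knob: tan-coloured pixels above z .19, sphere fit with r=22mm
    h=cv2.cvtColor(p,cv2.COLOR_BGR2HSV)
    m=(h[...,0]>8)&(h[...,0]<25)&(h[...,1]>60)&(P[...,2]>.185)&(P[...,2]<.25)&(P[...,0]>.45)&(P[...,0]<.9)&(abs(P[...,1])<.35)
    k,l,s,_=cv2.connectedComponentsWithStats(m.astype(np.uint8))
    i=1+np.argmax(s[1:,4]);Q=P[l==i]
    from scipy.optimize import least_squares
    f=least_squares(lambda c:np.linalg.norm(Q-c,axis=1)-.022,Q.mean(0)-[0,0,.01],loss='soft_l1',f_scale=.001)
    return f.x,len(Q),np.sqrt(np.mean(f.fun**2)),s[i]
E
python3 - <<'E'
from h import *
for n in("scene","side"):
    p=cv2.imread(f"pics/{n}0.png");d=np.load(f"pics/{n}0.npy");P=cloud(n,p,d)
    roi=(P[...,0]>.4)&(P[...,0]<.95)&(abs(P[...,1])<.4)&(d>0)
    try: print(n,"knob",ball(P,p))
    except Exception as e: print(e)
    m=roi&(P[...,2]>.128)&(P[...,2]<.142)&(p.min(2)>110)
    k,l,s,_=cv2.connectedComponentsWithStats(m.astype(np.uint8));i=1+np.argmax(s[1:,4]);Q=P[l==i]
    print("plate",len(Q),np.median(Q[:,2]),cv2.minAreaRect((Q[:,:2]*1000).astype(np.float32)))
    h=cv2.cvtColor(p,cv2.COLOR_BGR2HSV)
    for nm,mm in(("blue",(h[...,0]>100)&(h[...,0]<130)&(h[...,1]>120)),("red",((h[...,0]<5)|(h[...,0]>174))&(h[...,1]>150)),("grey",(p.min(2)>90)&(P[...,2]<.06)&(P[...,2]>.002))):
        Q=P[roi&mm];print(nm,len(Q),np.percentile(Q,[5,50,95],axis=0).round(3).tolist() if len(Q) else 0)
E
```

```text
scene knob (array([ 0.51615417, -0.04990754,  0.21912241]), 386, np.float64(0.0008371454984683974), array([194, 174,  25,  23, 386], dtype=int32))
plate 2060 0.13618608877268956 ((534.7813720703125, -96.98385620117188), (127.66410827636719, 102.398681640625), 1.3252333402633667)
blue 1120 [[0.563, 0.087, 0.009], [0.597, 0.096, 0.11], [0.609, 0.127, 0.148]]
red 912 [[0.59, -0.285, 0.006], [0.606, -0.273, 0.048], [0.611, -0.254, 0.076]]
grey 4621 [[0.564, -0.198, 0.008], [0.741, -0.134, 0.04], [0.776, -0.05, 0.054]]
side knob (array([ 0.51811451, -0.04968698,  0.21836527]), 151, np.float64(0.0011748865672125092), array([310, 149,  20,  14, 151], dtype=int32))
plate 1263 0.13553433527866934 ((536.5650634765625, -96.47954559326172), (123.82833099365234, 106.37672424316406), 1.254440188407898)
blue 739 [[0.548, 0.126, 0.011], [0.572, 0.147, 0.119], [0.602, 0.153, 0.148]]
red 201 [[0.576, -0.266, 0.036], [0.591, -0.253, 0.061], [0.609, -0.246, 0.076]]
grey 2264 [[0.454, -0.196, 0.005], [0.618, -0.099, 0.032], [0.764, -0.009, 0.056]]
```

The measurements agree with the sizes given. Gate mid is about (0.5355, -0.097), yaw about 0.02. The knob is at shifter (-17, +47) mm, so fore ≈ -0.10 and cross ≈ -0.26. Next is a helper that converts targets into tool axes.

```bash
cat > to.py <<'E'
# usage: to.py x y z [yaw of tool y relative to world x]: shift/turn in tool axes to world target, tool down
import sys,numpy as np
from scipy.spatial.transform import Rotation as Ro
from bench import r
o=r.get_obs();R=Ro.from_rotvec(o["orientation"]);p=np.array(o["tcp_pos"])
x,y,z=map(float,sys.argv[1:4]);a=np.pi/2+.022
ty=[np.cos(a),np.sin(a),0];tz=[0,0,-1];T=Ro.from_matrix(np.c_[np.cross(ty,tz),ty,tz])
print(np.round(p,4),"f",np.round(o["contact_force"],1),"t",o["clock"],"shift",np.round(R.inv().apply(np.array([x,y,z])-p),4),"rot",np.round((R.inv()*T).as_rotvec(),3))
E
python3 to.py .48 .25 .35; python3 to.py .45 -.05 .35
```

```text
[0.2293 0.6344 0.303 ] f [ 0.4 -0.3  0.5] t 0.1 shift [-0.3665 -0.2764 -0.0465] rot [-0.002 -0.    -0.369]
[0.2293 0.6344 0.303 ] f [ 0.4 -0.3  0.5] t 0.1 shift [-0.4402 -0.5688 -0.046 ] rot [-0.002 -0.    -0.369]
```
Distance .46 → 10 rows. Per call cumulative from call start. Two calls of 5.

The rows are not in the units I measure in: shifts go in units of 50 mm. I convert before sending: -0.175 m is -3.5, -0.14 m is -2.8.

Call:
{"name": "drive_effector", "arguments": {
  "moves": [
    {"dx": -0.7, "dy": -0.5, "dz": -0.4, "rz": -0.1},
    {"dx": -1.4, "dy": -1, "dz": -0.7, "rz": -0.2},
    {"dx": -2.1, "dy": -1.6, "dz": -0.94, "rz": -0.3},
    {"dx": -2.8, "dy": -2.1, "dz": -0.94, "rz": -0.369},
    {"dx": -3.5, "dy": -2.6, "dz": -0.94, "rz": -0.369}
  ],
  "jaw": 0,
  "clamp_n": 20
}}

```text
clock: 0.6
tcp_pos: [0.3506, 0.4514, 0.3512]
orientation: [-0.038, 3.141, 0.001]
contact_force: [-0.2, -0.1, -0.3]
grip_width: 0.0126
gripper_force: 0.0
```

```bash
python3 to.py .48 .25 .35
```

```text
[0.3506 0.4514 0.3512] f [-0.2 -0.1 -0.3] t 0.6 shift [-0.1245 -0.2044  0.0011] rot [0.    0.    0.002]
```

Call:
{"name": "drive_effector", "arguments": {
  "moves": [
    {"dx": -0.5, "dy": -0.82},
    {"dx": -1, "dy": -1.64},
    {"dx": -1.5, "dy": -2.44},
    {"dx": -2, "dy": -3.26},
    {"dx": -2.5, "dy": -4.08}
  ]
}}

```text
clock: 1.1
tcp_pos: [0.4799, 0.25, 0.3507]
orientation: [0.035, -3.141, 0.0]
contact_force: [0.8, 0.9, 0.4]
grip_width: 0.0001
gripper_force: 0.0
```

```bash
python3 to.py .45 -.05 .35
```

```text
[0.4799 0.25   0.3507] f [0.8 0.9 0.4] t 1.1 shift [ 0.0365 -0.2993  0.0008] rot [-0. -0.  0.]
```

Call:
{"name": "drive_effector", "arguments": {
  "moves": [
    {"dx": 0.12, "dy": -0.9},
    {"dx": 0.24, "dy": -1.8},
    {"dx": 0.36, "dy": -2.7},
    {"dx": 0.48, "dy": -3.6},
    {"dx": 0.54, "dy": -4.4}
  ]
}}

```text
clock: 1.6
tcp_pos: [0.4562, 0.029, 0.3507]
orientation: [0.033, -3.141, -0.0]
contact_force: [1.1, -0.8, -0.1]
grip_width: -0.0002
gripper_force: 0.0
```

```bash
python3 to.py .45 -.05 .35; python3 - <<'E'
from h import *
p,d=r.grab_frame("scene");cv2.imwrite("pics/s1.png",cv2.resize(p[80:300,80:360],None,fx=2.5,fy=2.5))
E
```

```text
[0.4562 0.029  0.3507] f [ 1.1 -0.8 -0.1] t 1.6 shift [ 0.0079 -0.0788  0.0007] rot [ 0.    -0.001 -0.001]
```

View pics/s1.png

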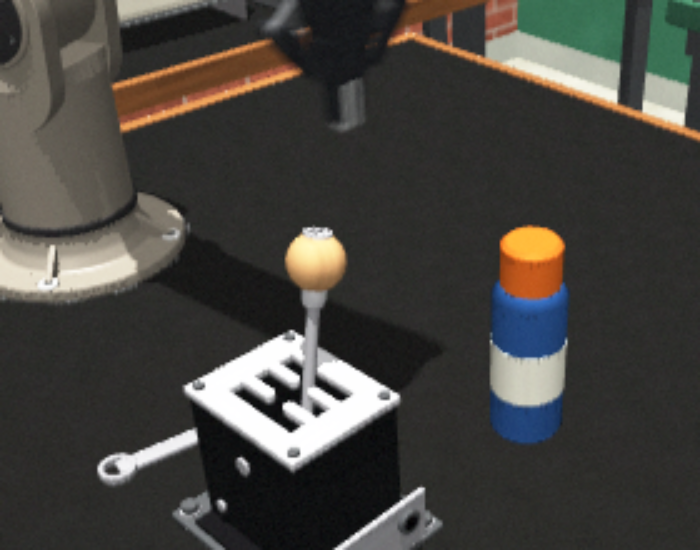

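The fingers are closed, with the pale pad tips at (347,105) and the hand clear. The lever stands in the left lane, behind neutral. I'll check the finger profile from depth, then move behind the knob.

```bash
python3 - <<'E'
from h import *
t=np.array(r.get_obs()["tcp_pos"])
for n in("scene","side"):
    p,d=r.grab_frame(n);P=cloud(n,p,d)-t
    m=(d>0)&(abs(P[...,0])<.06)&(abs(P[...,1])<.08)&(P[...,2]>-.09)&(P[...,2]<.02)
    Q=P[m]
    for z in np.arange(-.085,0.01,.01):
        q=Q[abs(Q[:,2]-z)<.005]
        if len(q)>3: print(n,round(z,3),len(q),q[:,:2].min(0).round(3),q[:,:2].max(0).round(3))
E
```

```text
scene -0.075 5 [-0.008 -0.007] [ 0.009 -0.005]
scene -0.065 53 [-0.01  -0.013] [0.013 0.013]
scene -0.055 84 [-0.006 -0.014] [0.014 0.015]
scene -0.045 80 [-0.008 -0.015] [0.012 0.014]
scene -0.035 74 [-0.006 -0.015] [0.014 0.013]
scene -0.025 125 [-0.011 -0.033] [0.014 0.033]
scene -0.015 212 [-0.012 -0.041] [0.014 0.042]
scene -0.005 242 [-0.017 -0.049] [0.019 0.049]
scene 0.005 260 [-0.017 -0.057] [0.019 0.057]
side -0.065 30 [-0.01  0.01] [0.012 0.019]
side -0.055 49 [-0.009  0.009] [0.012 0.019]
side -0.045 22 [-0.006  0.016] [0.008 0.019]
side -0.025 18 [-0.006  0.011] [0.015 0.038]
side -0.015 6 [-0.009  0.019] [0.014 0.042]
side -0.005 71 [-0.015  0.   ] [0.018 0.054]
side 0.005 44 [-0.016  0.016] [0.018 0.061]
```

Call:
{"name": "drive_effector", "arguments": {
  "moves": [
    {"dx": 0.06, "dy": -0.6},
    {"dx": 0.12, "dy": -1.2},
    {"dx": 0.18, "dy": -1.6}
  ]
}}

```text
clock: 2.05
tcp_pos: [0.45, -0.0493, 0.3507]
orientation: [0.036, -3.141, 0.0]
contact_force: [-0.4, -0.1, 0.7]
grip_width: -0.0001
gripper_force: 0.0
```

```bash
python3 to.py .45 -.05 .268
```

```text
[ 0.45   -0.0493  0.3507] f [-0.4 -0.1  0.7] t 2.05 shift [-0.     -0.0007  0.0827] rot [-0.    -0.     0.001]
```

To row units: 0.08 m is 1.6, 0.04 m is 0.8.

Call:
{"name": "drive_effector", "arguments": {
  "moves": [
    {"dy": -0.014, "dz": 0.8},
    {"dy": -0.014, "dz": 1.6},
    {"dx": -0.3, "dy": -0.014, "dz": 1.6},
    {"dx": -0.54, "dy": -0.014, "dz": 1.6},
    {"dx": -0.58, "dy": -0.014, "dz": 1.6}
  ]
}}

```text
clock: 2.55
tcp_pos: [0.4811, -0.0477, 0.2713]
orientation: [-0.038, 3.14, -0.0]
contact_force: [0.3, 0.8, 0.1]
grip_width: -0.0004
gripper_force: 0.0
```

```bash
python3 to.py .501 -.05 .27
```

```text
[ 0.4811 -0.0477  0.2713] f [0.3 0.8 0.1] t 2.55 shift [-0.0199 -0.0028  0.0014] rot [-0.     0.002  0.002]
```

To row units: -0.02 m is -0.4, -0.018 m is -0.36.

Call:
{"name": "drive_effector", "arguments": {
  "moves": [
    {"dx": -0.1},
    {"dx": -0.2},
    {"dx": -0.28},
    {"dx": -0.36},
    {"dx": -0.4}
  ]
}}

```text
clock: 3.05
tcp_pos: [0.4991, -0.0485, 0.271]
orientation: [0.035, -3.141, -0.0]
contact_force: [-5.2, -0.3, 3.5]
grip_width: 0.0001
gripper_force: 2.3
```

```bash
python3 - <<'E'
from h import *
g=np.array([.5357,-.0967])
for n in("scene","side"):
    p,d=r.grab_frame(n);x,k,e,s=ball(cloud(n,p,d),p);v=x[:2]-g;c,s=np.cos(.022),np.sin(.022)
    print(n,x.round(4),k,round(e,4),"shifter",(c*v[0]+s*v[1]).round(4),(c*v[1]-s*v[0]).round(4))
E
python3 to.py .501 -.05 .27
```

```text
scene [ 0.5292 -0.0495  0.22  ] 387 0.0012 shifter -0.0054 0.0473
side [ 0.5313 -0.0492  0.2194] 160 0.0012 shifter -0.0034 0.0475
[ 0.4991 -0.0485  0.2709] f [-3.3 -0.   3.3] t 3.15 shift [-0.0019 -0.0015  0.0009] rot [-0.  0.  0.]
```

To row units: -0.005 m is -0.1, -0.003 m is -0.06.

Call:
{"name": "drive_effector", "arguments": {
  "moves": [
    {"dx": -0.06},
    {"dx": -0.1},
    {"dx": -0.1}
  ]
}}

```text
clock: 3.45
tcp_pos: [0.5042, -0.0484, 0.2709]
orientation: [-0.035, 3.141, -0.0]
contact_force: [-3.5, -0.5, 2.9]
grip_width: 0.0
gripper_force: 1.9
```

```bash
python3 - <<'E'
from h import *
g=np.array([.5357,-.0967])
for n in("scene","side"):
    p,d=r.grab_frame(n);x,k,e,s=ball(cloud(n,p,d),p);v=x[:2]-g;c,s=np.cos(.022),np.sin(.022)
    print(n,x.round(4),k,round(e,4),"shifter",(c*v[0]+s*v[1]).round(4),(c*v[1]-s*v[0]).round(4))
    cv2.imwrite(f"pics/{n}2.png",cv2.resize(p[100:300,100:340] if n=="scene" else p[100:240,200:400],None,fx=3,fy=3))
E
```

```text
scene [ 0.5346 -0.0494  0.22  ] 389 0.0011 shifter -0.0 0.0473
side [ 0.5366 -0.0488  0.2196] 169 0.0012 shifter 0.0019 0.0479
```

Call:
{"name": "drive_effector", "arguments": {
  "moves": [
    {"dx": 0.4},
    {"dx": 0.8, "dz": -1},
    {"dx": 0.8, "dz": -1.8}
  ]
}}

```text
clock: 3.85
tcp_pos: [0.4623, -0.0495, 0.3612]
orientation: [0.034, -3.14, 0.001]
contact_force: [1.7, -0.8, 0.2]
grip_width: -0.0001
gripper_force: 0.0
```

```bash
python3 to.py .537 .015 .355
```

```text
[ 0.4623 -0.0495  0.3612] f [ 1.7 -0.8  0.2] t 3.85 shift [-0.0761  0.0629  0.006 ] rot [-0.    -0.002 -0.   ]
```

View pics/scene2.png

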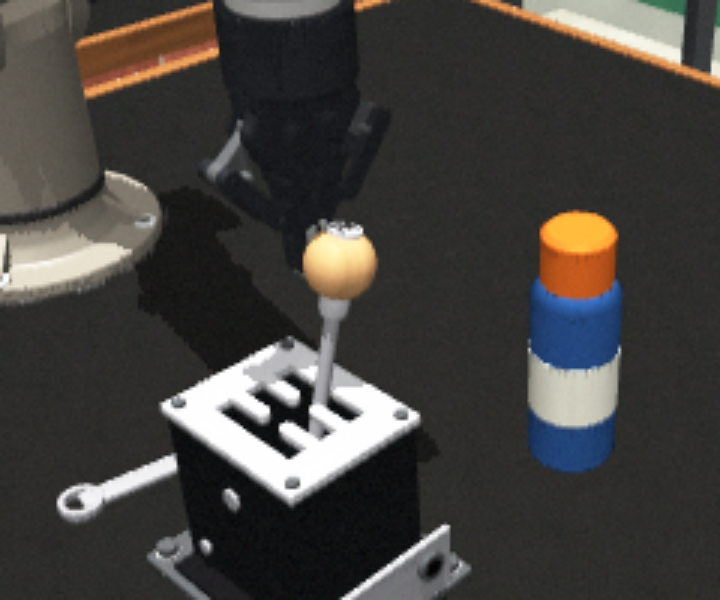

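The knob is at neutral, (340,262) in the crop. The hand has lifted off, so next it goes to the driver's left of the knob.

To row units: -0.076 m is -1.52, 0.063 m is 1.26.

Call:
{"name": "drive_effector", "arguments": {
  "moves": [
    {"dx": -0.2, "dy": 0.9},
    {"dx": -0.9, "dy": 1.26},
    {"dx": -1.52, "dy": 1.26},
    {"dx": -1.52, "dy": 1.26, "dz": 0.9},
    {"dx": -1.52, "dy": 1.26, "dz": 1.64}
  ]
}}

```text
clock: 4.35
tcp_pos: [0.5404, 0.0161, 0.2781]
orientation: [-0.036, 3.137, 0.0]
contact_force: [-0.2, 0.1, -1.3]
grip_width: 0.0003
gripper_force: 0.0
```

```bash
python3 to.py .5355 -.01 .28
```

```text
[0.5404 0.0161 0.2781] f [-0.2  0.1 -1.3] t 4.35 shift [ 0.0055 -0.026  -0.0019] rot [0.    0.004 0.001]
```

To row units: -0.01 m is -0.2, -0.042 m is -0.84.

Call:
{"name": "drive_effector", "arguments": {
  "moves": [
    {"dx": 0.1, "dy": -0.2, "dz": -0.04},
    {"dx": 0.12, "dy": -0.36, "dz": -0.04},
    {"dx": 0.12, "dy": -0.52, "dz": -0.04},
    {"dx": 0.12, "dy": -0.68, "dz": -0.04},
    {"dx": 0.12, "dy": -0.84, "dz": -0.04}
  ]
}}

```text
clock: 4.85
tcp_pos: [0.5354, -0.0252, 0.284]
orientation: [-0.037, 3.135, 0.006]
contact_force: [0.3, 7.6, 6.8]
grip_width: -0.0001
gripper_force: 3.8
```

```bash
python3 to.py .535 -.107 .28
```

```text
[ 0.5354 -0.0252  0.284 ] f [0.3 7.6 6.8] t 4.85 shift [ 0.0024 -0.0818  0.0036] rot [0.004 0.006 0.001]
```

Call:
{"name": "drive_effector", "arguments": {
  "moves": [
    {"dy": -0.16},
    {"dy": -0.32},
    {"dy": -0.42}
  ]
}}

```text
clock: 5.15
tcp_pos: [0.5355, -0.0472, 0.2833]
orientation: [-0.036, 3.136, 0.004]
contact_force: [-0.4, 5.2, 3.8]
grip_width: -0.0004
gripper_force: 2.6
```

```bash
python3 - <<'E'
from h import *
g=np.array([.5357,-.0967])
for n in("scene","side"):
    p,d=r.grab_frame(n);x,k,e,s=ball(cloud(n,p,d),p);v=x[:2]-g;c,s=np.cos(.022),np.sin(.022)
    print(n,x.round(4),k,round(e,4),"shifter",(c*v[0]+s*v[1]).round(4),(c*v[1]-s*v[0]).round(4))
E
python3 to.py .535 -.107 .28
```

```text
scene [ 0.5354 -0.0814  0.2257] 443 0.0009 shifter 0.0001 0.0153
side [0.5773 0.1229 0.1875] 120 0.002 shifter 0.0465 0.2187
[ 0.535  -0.048   0.2826] f [1.7 1.5 1.4] t 5.25 shift [ 0.0013 -0.059   0.0025] rot [ 0.001  0.004 -0.   ]
```

Call:
{"name": "drive_effector", "arguments": {
  "moves": [
    {"dy": -0.16},
    {"dy": -0.32},
    {"dy": -0.48},
    {"dy": -0.64}
  ]
}}

```text
clock: 5.65
tcp_pos: [0.5348, -0.08, 0.2811]
orientation: [-0.035, 3.141, 0.0]
contact_force: [1.0, 3.9, 4.3]
grip_width: 0.0001
gripper_force: 2.1
```

Call:
{"name": "drive_effector", "arguments": {
  "moves": [
    {"dy": -0.16},
    {"dy": -0.32},
    {"dy": -0.44},
    {"dy": -0.52}
  ]
}}

```text
clock: 6.05
tcp_pos: [0.5347, -0.1063, 0.2802]
orientation: [0.034, -3.14, -0.0]
contact_force: [1.3, 5.0, -3.1]
grip_width: -0.0001
gripper_force: 2.0
```

```bash
cat > k.py <<'E'
from h import *
g=np.array([.5357,-.0967])
for n in("scene","side"):
    p,d=r.grab_frame(n);P=cloud(n,p,d);P[P[...,1]>.02]=0;x,k,e,s=ball(P,p);v=x[:2]-g;c,s=np.cos(.022),np.sin(.022)
    print(n,x.round(4),k,round(e,4),"shifter",(c*v[0]+s*v[1]).round(4),(c*v[1]-s*v[0]).round(4))
    cv2.imwrite(f"pics/{n}_{r.get_obs()['clock']:.2f}.png",p)
E
python3 k.py
python3 to.py .535 -.11 .28
```

```text
scene [ 0.5368 -0.1406  0.2209] 455 0.0009 shifter 0.0001 -0.0439
side [ 0.5394 -0.14    0.2218] 30 0.0009 shifter 0.0027 -0.0434
[ 0.5348 -0.1066  0.2804] f [1.  0.7 0.7] t 6.15 shift [-0.0001 -0.0034  0.0004] rot [-0.001 -0.001 -0.001]
```

To row units: -0.004 m is -0.08, -0.003 m is -0.06.

Call:
{"name": "drive_effector", "arguments": {
  "moves": [
    {"dy": -0.06},
    {"dy": -0.08},
    {"dy": -0.08}
  ]
}}

```text
clock: 6.45
tcp_pos: [0.535, -0.1095, 0.2806]
orientation: [0.035, -3.14, -0.0]
contact_force: [-0.2, 3.1, -2.1]
grip_width: -0.0003
gripper_force: 1.5
```

```bash
python3 k.py
```

```text
scene [ 0.537  -0.1439  0.2199] 454 0.0008 shifter 0.0002 -0.0472
side [ 0.5397 -0.142   0.2213] 35 0.005 shifter 0.003 -0.0454
```

Call:
{"name": "drive_effector", "arguments": {
  "moves": [
    {"dy": 0.5},
    {"dy": 0.8, "dz": -0.8},
    {"dy": 0.8, "dz": -1.7}
  ]
}}

```text
clock: 6.85
tcp_pos: [0.5339, -0.0681, 0.3659]
orientation: [0.039, -3.138, 0.001]
contact_force: [1.9, 0.5, -0.1]
grip_width: -0.0002
gripper_force: 0.0
```

```bash
python3 to.py .455 -.144 .365
```

```text
[ 0.5339 -0.0681  0.3659] f [ 1.9  0.5 -0.1] t 6.85 shift [ 0.0807 -0.074   0.0012] rot [-0.001 -0.003  0.003]
```

To row units: 0.095 m is 1.9, 0.08 m is 1.6.

Call:
{"name": "drive_effector", "arguments": {
  "moves": [
    {"dx": 0.7, "dy": -0.6},
    {"dx": 1.4, "dy": -1.2},
    {"dx": 1.6, "dy": -1.5},
    {"dx": 1.6, "dy": -1.5, "dz": 0.9},
    {"dx": 1.6, "dy": -1.5, "dz": 1.9}
  ]
}}

```text
clock: 7.35
tcp_pos: [0.4573, -0.1485, 0.2723]
orientation: [-0.031, 3.134, -0.003]
contact_force: [1.2, 0.9, -0.5]
grip_width: 0.0001
gripper_force: 0.0
```

```bash
python3 to.py .5 -.144 .266
```

```text
[ 0.4573 -0.1485  0.2723] f [ 1.2  0.9 -0.5] t 7.35 shift [-0.0427  0.0036  0.0067] rot [-0.002  0.008 -0.002]
```

To row units: -0.056 m is -1.12, -0.048 m is -0.96.

Call:
{"name": "drive_effector", "arguments": {
  "moves": [
    {"dx": -0.3},
    {"dx": -0.6, "dz": 0.04},
    {"dx": -0.8, "dz": 0.04},
    {"dx": -0.96, "dz": 0.04},
    {"dx": -1.12, "dz": 0.04}
  ]
}}

```text
clock: 7.85
tcp_pos: [0.5125, -0.1457, 0.2697]
orientation: [0.034, -3.141, 0.0]
contact_force: [-5.0, -1.3, 3.1]
grip_width: 0.0002
gripper_force: 2.2
```

```bash
python3 k.py; python3 to.py .56 -.143 .264
```

```text
scene [ 0.5424 -0.1438  0.2199] 450 0.001 shifter 0.0057 -0.0472
side [ 0.5455 -0.143   0.2193] 198 0.0029 shifter 0.0088 -0.0465
[ 0.5128 -0.1456  0.2694] f [-2.6  0.4  1. ] t 7.95 shift [-0.0473  0.0015  0.0054] rot [-0.001  0.     0.   ]
```

Call:
{"name": "drive_effector", "arguments": {
  "moves": [
    {"dx": -0.16, "dy": 0.02, "dz": 0.02},
    {"dx": -0.32, "dy": 0.04, "dz": 0.04},
    {"dx": -0.46, "dy": 0.04, "dz": 0.06},
    {"dx": -0.6, "dy": 0.04, "dz": 0.08},
    {"dx": -0.72, "dy": 0.04, "dz": 0.1}
  ]
}}

```text
clock: 8.45
tcp_pos: [0.5487, -0.1421, 0.2638]
orientation: [-0.035, 3.141, 0.0]
contact_force: [-4.1, 0.2, 2.0]
grip_width: 0.0002
gripper_force: 1.8
```

Call:
{"name": "drive_effector", "arguments": {
  "moves": [
    {"dx": -0.08},
    {"dx": -0.14},
    {"dx": -0.18}
  ]
}}

```text
clock: 8.75
tcp_pos: [0.5565, -0.1417, 0.263]
orientation: [0.035, -3.139, -0.001]
contact_force: [-3.6, 0.8, -3.7]
grip_width: -0.0
gripper_force: 2.1
```

```bash
python3 k.py; python3 to.py .56 -.143 .264
```

```text
scene [ 0.5865 -0.1409  0.2128] 465 0.0008 shifter 0.0499 -0.0453
side [ 0.5888 -0.1404  0.2122] 183 0.0036 shifter 0.0521 -0.0449
[ 0.5566 -0.1417  0.2631] f [-4.3  0.7 -3.7] t 8.85 shift [-0.0033 -0.0014 -0.0009] rot [ 0.001 -0.002  0.001]
```

Free travel continues at about 4 N, so I'll creep on in 1 to 2 mm steps until the end stop raises the force.

Call:
{"name": "drive_effector", "arguments": {
  "moves": [
    {"dx": -0.04},
    {"dx": -0.06},
    {"dx": -0.06}
  ]
}}

```text
clock: 9.15
tcp_pos: [0.5601, -0.142, 0.2638]
orientation: [0.035, -3.141, -0.0]
contact_force: [-3.9, 1.4, -2.7]
grip_width: -0.0001
gripper_force: 2.0
```

Call:
{"name": "drive_effector", "arguments": {
  "moves": [
    {"dx": -0.02},
    {"dx": -0.04},
    {"dx": -0.04}
  ]
}}

```text
clock: 9.45
tcp_pos: [0.5614, -0.142, 0.2636]
orientation: [0.035, -3.14, -0.001]
contact_force: [-5.9, 0.2, -2.8]
grip_width: 0.0001
gripper_force: 3.1
```

Call:
{"name": "drive_effector", "arguments": {
  "moves": [
    {"dx": -0.02},
    {"dx": -0.02}
  ]
}}

```text
clock: 9.65
tcp_pos: [0.5619, -0.142, 0.2635]
orientation: [0.034, -3.138, -0.001]
contact_force: [-8.4, 1.6, -1.0]
grip_width: 0.0
gripper_force: 4.0
```

Call:
{"name": "drive_effector", "arguments": {
  "moves": [
    {"dx": -0.02},
    {"dx": -0.02}
  ]
}}

```text
clock: 9.85
tcp_pos: [0.5624, -0.142, 0.2634]
orientation: [0.034, -3.137, -0.001]
contact_force: [-10.2, 1.6, 0.2]
grip_width: -0.0002
gripper_force: 5.0
```

```bash
python3 k.py
```

```text
scene [ 0.5924 -0.1403  0.2111] 455 0.001 shifter 0.0557 -0.0448
side [ 0.5942 -0.1394  0.2108] 186 0.004 shifter 0.0576 -0.044
```

Call:
{"name": "drive_effector", "arguments": {
  "moves": [
    {"dx": -0.03},
    {"dx": -0.05},
    {"dx": -0.05}
  ]
}}

```text
clock: 10.25
tcp_pos: [0.5634, -0.142, 0.2632]
orientation: [0.033, -3.134, -0.003]
contact_force: [-16.2, 2.3, 3.4]
grip_width: -0.0002
gripper_force: 7.8
```

At the end stop with 16 N. Now I'll withdraw and check.

To row units: -0.1 m is -2, 0.1 m is 2.

Call:
{"name": "drive_effector", "arguments": {
  "moves": [
    {"dx": 0.4},
    {"dx": 1},
    {"dx": 1.6, "dz": -0.4},
    {"dx": 2, "dz": -1.2},
    {"dx": 2, "dz": -2}
  ]
}}

```text
clock: 10.75
tcp_pos: [0.4652, -0.1452, 0.3659]
orientation: [-0.031, 3.139, 0.0]
contact_force: [2.1, 1.0, 0.2]
grip_width: -0.0002
gripper_force: 0.0
```

Call:
{"name": "drive_effector", "arguments": {
  "moves": [
    {},
    {}
  ]
}}

```text
clock: 10.95
tcp_pos: [0.4683, -0.1445, 0.366]
orientation: [-0.035, 3.134, -0.0]
contact_force: [-0.4, 0.7, -0.1]
grip_width: 0.0002
gripper_force: 0.0
```

```bash
python3 k.py; python3 -c "
import cv2,glob,os
f=max(glob.glob('pics/scene_*'),key=os.path.getmtime);cv2.imwrite('pics/fin.png',cv2.resize(cv2.imread(f)[130:400,90:340],None,fx=2.2,fy=2.2))
f=max(glob.glob('pics/side_*'),key=os.path.getmtime);cv2.imwrite('pics/fin2.png',cv2.resize(cv2.imread(f)[90:290,190:400],None,fx=2.9,fy=2.9))"
```

```text
scene [ 0.5931 -0.1403  0.2109] 446 0.0008 shifter 0.0564 -0.0449
side [ 0.5952 -0.1397  0.2104] 144 0.0013 shifter 0.0585 -0.0443
```

View pics/fin.png

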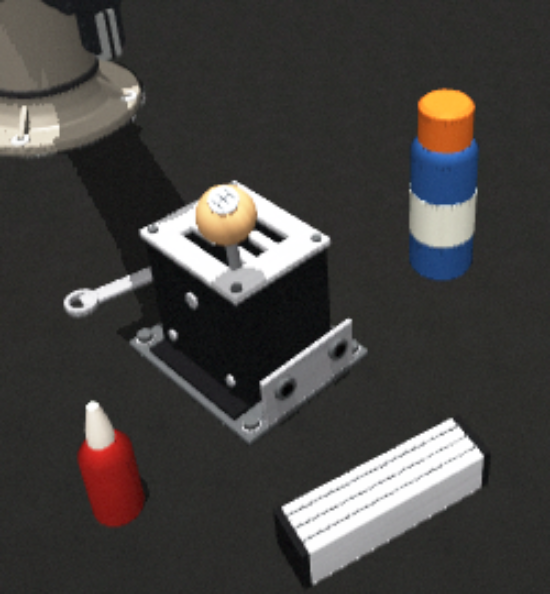

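View pics/fin2.png

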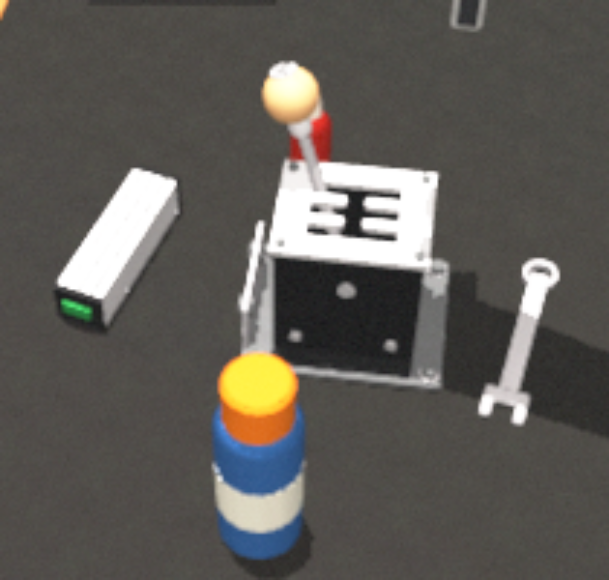

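The lever is in the far right slot. The knob is at (225,213) in the scene crop, 56 to 58 mm forward and 45 mm right, and the hand is clear. The can, bottle, profile and spanner are where they were.

```bash
python3 -c "
from bench import r
print(r.hand_in())"
```

```text
the job is handed in; nothing more can be done
None
```

The lever stands fully home in fifth, pushed there through neutral and across the gate without gripping (about 16 N at the end stop); the hand is clear, the other objects were not touched, and the job is handed in at about 11 s.

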